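Fit the adjustable wrench and tighten the dripper clamp

TASK

The dripper holder's clamp has worked loose. Roll the worm of the adjustable wrench until its jaws just fit the nut they lie around, then swing the wrench to tighten the nut about an eighth of a turn clockwise (45 degrees, seen from above). Leave the wrench lying on the fitted nut, let go, and do not disturb the other things on the shelf.

Things in the scene. Friction and masses are not known exactly. Their poses are not given: they have to be found in the camera images.
- worm_top (a point): Top of the wrench's worm: a ridged steel roller (28 mm diameter, 26 mm long, axis level along this frame's y) in a window of the head, 6.5 mm proud of the head's flat top. The point is fixed on the wrench's body, 28.5 mm over the glass. Frame: x along the wrench from handle to jaws, y to the fixed jaw, z up.
- mouth (a point): Centre of the wrench's mouth when fitted (58 mm from worm_top along x, 11.5 along y; same axes), 11 mm over the glass. The adjustable wrench: loose, plain steel, 0.5 kg, 215 mm long, about 95 mm over the jaws, head 22 mm thick and reaching 82 mm behind this point; it lies flat on the glass, its jaws wide open around the nut.
- handle (a point): Centre of the wrench's handle, half-way up (8 mm over the glass), 138 mm from the centre of the mouth; same axes as worm_top. The handle is a flat bar 26 mm wide and 16 mm thick, from 80 to 195 mm behind the centre of the mouth.
- nut_centre (a point): Centre of the steel hexagon nut, half-way up (10 mm over the glass). 40 mm across flats, 46 mm across corners, 20 mm high, on an upright bolt 22 mm thick that stands 11 mm above it and does not turn. The bolt clamps the dripper holder to the glass shelf. The glass is fixed, level, its top 30 mm above the work surface.
- nut (a joint): Angle of the nut in rad; 0 at the start (within 0.03), grows clockwise seen from above. It turns stiffly (about 0.2 N m) and stays where it is left.
- worm (a joint): Angle of the worm, rad; starts at 0 to 2.4, can go to 7. It grows and the jaws close when its top is rolled towards the nut (+x of worm_top): 2.5 mm of jaw and 14 mm of fingertip travel per rad. 3 N at the rim turns it: a closed fingertip pressed on top with 5 to 15 N and drawn along rolls it by friction, 20 to 25 mm a stroke. It stays where left.
- jaw (a joint): Travel of the movable jaw in m, moved by the worm (0.0025 x worm): the opening between the jaws is 54 mm minus this travel, so 0.014 means 40 mm.
- holder: The fixed stainless dripper holder; origin on the glass on the bolt's axis. Its post (14 mm thick, 178 mm high) stands at x = 60, y = 150 mm in its frame, and a white cone 116 mm across, up to 190 mm over the glass, is at x = 100, y = 215 mm.
- mugs: Bystander: two stacked white enamel mugs, 80 mm across, 143 mm high; origin under the centre.
- canister: Bystander: closed aluminium canister, 88 mm across, 135 mm high; origin under the centre.
- tray: Bystander: wooden spoon tray 130 x 220 x 25 mm with two spoons; origin under the centre.
- filters: Bystander: cardboard filter box 60 x 130 x 110 mm; origin under the centre.
- jar: Bystander: amber glass jar 70 mm across, 110 mm high; origin under the centre.
- cup: Bystander: white cup 72 mm across, 60 mm high; origin under the centre.

How it is judged (in metres and radians):
On the way:
1. the jaws are closed onto the nut (opening under 42.5 mm) before the nut has been turned by more than 0.3 rad (value of joint jaw above 0.0115 m and horizontal distance between nut_centre and handle between 0.126 and 0.15 m and height (world z) of handle below 0.046 m and value of joint nut between -0.3 and 0.3 rad), for 0.2 s.
At the end, for the whole second after the job is handed in: The nut has been turned clockwise to 0.54 to 1.03 rad (45 degrees, give or take 14) and is at rest; the wrench lies flat with its jaws around the nut, still fitted: opening under 42.5 mm, and the handle's centre 126 to 150 mm from the nut's centre (value of joint jaw above 0.0115 m and horizontal distance between nut_centre and handle between 0.126 and 0.15 m and height (world z) of handle below 0.046 m and value of joint nut between 0.54 and 1.03 rad and velocity of joint nut between -0.05 and 0.05 rad/s); the robot touches nothing.
It fails at once if a thing standing on the shelf pushed more than 25 mm (distance of any of mugs, canister, tray, filters, jar, cup from where it was at the start of the episode above 0.025 m).
It fails at once if a thing standing on the shelf tipped over (angle between any of mugs, canister, tray, filters, jar, cup's own z axis and vertical above 0.35 rad).
It also fails if it takes over 61 s, if anything falls off the work surface, if the arm or the gripper's body presses on something with over 40 N, if the wrist force passes 120 N, or if a joint passes its speed limit or range.

ROBOT

A 6-joint arm with a two-finger parallel gripper is mounted at the origin on the work surface. World frame = base frame: x ahead of the robot, y to its left, z up, the work surface at z = 0. Lengths are in mm, angles in rad, forces in N, time in s.
With the tool pointing down it reaches from about 300 to 775 mm from the base axis. Payload 14.6 kg.
Tool frame: the origin (TCP) lies between the finger pads; the fingertips stand 8 mm ahead of it and the grasp point (between the pads) lies 11 mm behind it; z points along the fingers, y is the direction in which the jaws open and shut (so a half turn about z gives the same grasp; the last joint's range is limited). The gripper opens to 94 mm and grips with 3 to 60 N. Pads are 16 mm wide; open, the fingers measure 119 mm over their backs; the gripper's body (75 mm by 177 mm) begins 78 mm behind the grasp point.
Start: joints at [1.153, 0.3, 1.521, -0, 1.321, -0.067], TCP at [189.004, 516.495, 213.446] pointing down, gripper open.
Joint ranges: [-3.03, 3.03], [-0.79, 2.21], [0.23, 2.52], [-1.04, 4.18], [0, 3.07], [-2.55, 2.55]. Speed limits (rad/s): [2.22, 2.22, 2.57, 3.14, 3.14, 3.14].

INTERFACE

Orientations are given as [roll, pitch, yaw] about the fixed x, y, z axes, in that order (R = Rz(yaw) Ry(pitch) Rx(roll)).
In Python, from cell import manip, cams, models gives the robot as it stands. The module is installed in compiled form; this text tells all that it offers.
- The arm moves only by the shell command python3 -m pendant 'ROWS' [OPENING] [FORCE]. ROWS is JSON, a list that holds one entry, the list of rows, each a list of 4 numbers: the shift along the tool's x, y, z in cm, then the turn about the tool's z in rad. In form: [[[x, y, z, roll], ...]]. A call has 1 to 5 rows; each row is the pose to reach, as a shift and turn from the pose commanded when the call began, along the tool's axes at that moment; what a row does not reach only later rows make up. A row lasts 1/10 s, in which the tool goes at most 50 mm and 8.59 degrees, less where a joint would pass 70% of its speed; a pose out of reach is approached as far as the arm can. A call with a gripper value outside its range is refused whole. OPENING is the opening, from -1 (shut) to 1 (fully open), so that 0 is half open, set as the call begins (- or left out, the last holds). The fingers move at their own pace and stop on an object; FORCE is the grip in N (left out, the last holds). Time passes only in rows, so rows that repeat a pose let the fingers close. It gives the time, the measured TCP pose, the force and the opening at its end, in the units of the state.
- manip.read_state(): the state, without advancing time (a new reading comes with each control period).
- cams.camera(name): name is "scene" or "top" or "wrist"; returns a dict with "frame" (420x560x3 uint8, red, green, blue), "K" (3x3 intrinsics, pixels), "pose" (4x4, takes a point from camera to world coordinates). Camera axes: x right, y down, z forward; pixel columns grow to the right and rows downward; lengths in mm; the calibration is good to about 2 mm. A picture is of the moment at which its call begins. There is no depth.
- manip.sign_off(): hands the job in, once; it reports no verdict.
Trained networks look in the newest picture that a camera, given by its name, has taken for a name from the list of things; names that differ only in an ending like _2 or _b are one class to them, and where a whole thing is asked for, a point or a joint stands for the part that bears it (a point fixed in the world has none). Each returns a list of dicts, best first, with "score" (0 to 1); they miss things now and then, are a little off and sometimes report something else, mostly with a low value. They report only what shows in the picture. A call takes as long as a camera call.
- models.regions_of(camera, name): "pixels" (420x560 bool, what is visible of it) and "point" ([column, row] in pixels, amid what is visible of it).
The state is a dict: "clock": time; "joints": joint angles; "qd": joint speeds; "effort": joint torques, N m; "eef_pos": TCP position; "eef_rot": TCP orientation; "wrist_force": force on the tool from outside, world axes, zero at the start; "moment": the same for the moment, N m; "finger_gap": finger opening in mm.
Only numpy, scipy, OpenCV 4.12 (cv2) and the standard library are available. Lean on these libraries where they do the work, as an engineer would, in place of code of your own. Each camera call takes 0.05 s, during which the arm holds its last target.

## Working session

There is one attempt and no reset: what is moved stays moved. The work goes in short steps, Python scripts to look and compute and a shell command to move; the robot and the scene stay as the last step left them, time stands still between calls to the robot, and variables do not carry over. Pictures are saved under pics/ and viewed, and the job is handed in when it is done.

```bash
mkdir -p pics; cat > h.py <<'E'
import numpy as np, cv2
from cell import manip, cams, models
def snap(n,f):
    c=cams.camera(n); cv2.imwrite('pics/'+f,c['frame'][:,:,::-1]); return c
def ray(c,uv,z):
    K=np.array(c['K']);T=np.array(c['pose'])
    d=T[:3,:3]@np.linalg.inv(K)@np.array([uv[0],uv[1],1.]);o=T[:3,3]
    return o+d*(z-o[2])/d[2]
def proj(c,p):
    K=np.array(c['K']);T=np.array(c['pose'])
    q=K@(T[:3,:3].T@(np.array(p)-T[:3,3]));return q[:2]/q[2]
E
python3 - <<'E'
from h import *
s=manip.read_state();print({k:np.round(v,3).tolist() for k,v in s.items()})
for n in ['scene','top','wrist']:
    c=snap(n,n+'0.png');print(n,np.round(c['pose'],3).tolist(),np.round(c['K'],1).tolist())
    for t,z in [('worm_top',58.5),('mouth',41),('handle',38),('nut_centre',40)]:
        r=models.regions_of(n,t)
        for q in r[:2]: print(t,q['score'],q['point'],q['pixels'].sum(),ray(c,q['point'],z).round(1))
E
```

```text
{'clock': 0.0, 'joints': [1.153, 0.3, 1.522, -0.0, 1.321, -0.067], 'qd': [0.001, -0.001, -0.0, -0.001, 0.002, 0.001], 'effort': [0.0, -53.179, -35.275, 0.071, 0.024, -0.0], 'eef_pos': [188.909, 516.261, 212.885], 'eef_rot': [-3.14, -0.0, 2.791], 'wrist_force': [0.12, 0.521, 0.402], 'moment': [0.02, -0.015, -0.024], 'finger_gap': 93.862}
scene [[0.78, 0.486, -0.394, 1156.336], [0.625, -0.623, 0.47, -690.607], [-0.017, -0.613, -0.79, 1212.739], [0.0, 0.0, 0.0, 1.0]] [[448.6, 0.0, 288.2], [0.0, 448.6, 206.5], [0.0, 0.0, 1.0]]
worm_top 0.8 [270.0, 219.3] 951 [566.8 -79.   58.5]
mouth 0.74 [267.3, 221.1] 946 [555.6 -80.7  41. ]
handle 0.88 [268.0, 217.7] 906 [547.  -67.3  38. ]
nut_centre 0.5 [284.3, 230.2] 96 [620.9 -74.1  40. ]
top [[0.021, -0.997, 0.077, 499.027], [-1.0, -0.021, 0.01, -31.265], [-0.009, -0.077, -0.997, 1346.478], [0.0, 0.0, 0.0, 1.0]] [[470.5, 0.0, 281.1], [0.0, 470.5, 216.3], [0.0, 0.0, 1.0]]
worm_top 0.62 [310.0, 229.7] 1166 [562.9 -97.6  58.5]
mouth 0.96 [305.4, 233.3] 1354 [553.5 -85.9  41. ]
handle 0.55 [307.9, 229.8] 1227 [563.5 -92.8  38. ]
wrist [[0.344, 0.91, 0.231, 121.444], [0.939, -0.334, -0.083, 541.16], [0.001, 0.245, -0.97, 384.342], [0.0, 0.0, 0.0, 1.0]] [[374.9, 0.0, 284.6], [0.0, 374.9, 214.8], [0.0, 0.0, 1.0]]
```

```bash
python3 - <<'E'
import cv2
a=cv2.imread('pics/top0.png');cv2.imwrite('pics/topz.png',cv2.resize(a[150:320,210:410],None,fx=4,fy=4,interpolation=3)[:600])
a=cv2.imread('pics/scene0.png');cv2.imwrite('pics/scz.png',cv2.resize(a[150:300,180:380],None,fx=4,fy=4,interpolation=3))
E
```

```text
(no output)
```

View pics/top0.png

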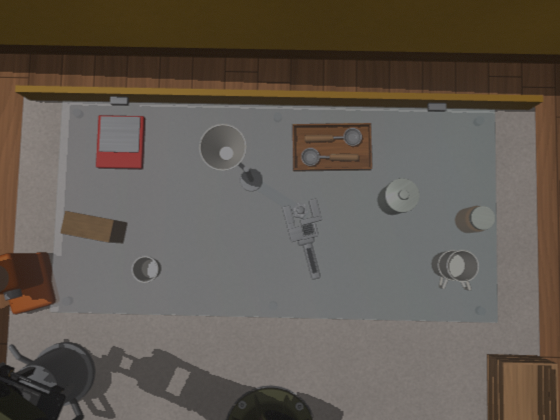

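View pics/scene0.png

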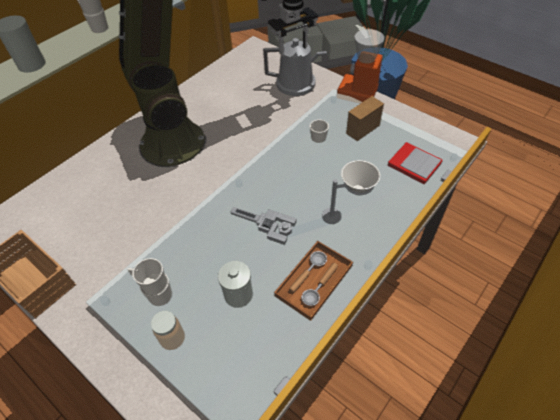

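```bash
ls -la pics
```

```text
total 1528
drwxr-xr-x 2 agent agent   4096 Dec  7 01:32 .
drwxr-xr-x 3 agent agent   4096 Dec  7 01:32 ..
-rw-r--r-- 1 agent agent 385543 Dec  7 01:32 scene0.png
-rw-r--r-- 1 agent agent 300390 Dec  7 01:32 scz.png
-rw-r--r-- 1 agent agent 264158 Dec  7 01:32 top0.png
-rw-r--r-- 1 agent agent 196533 Dec  7 01:32 topz.png
-rw-r--r-- 1 agent agent 397365 Dec  7 01:32 wrist0.png
```

View pics/topz.png

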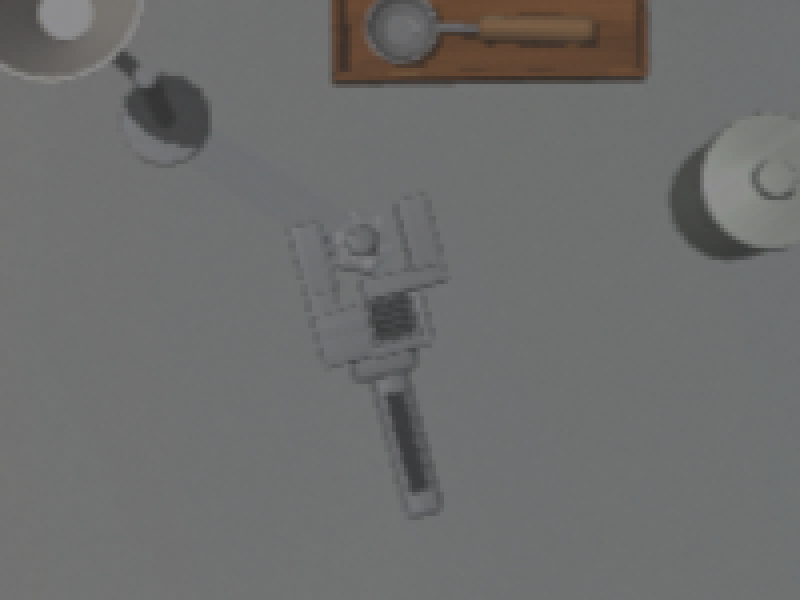

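View pics/scz.png

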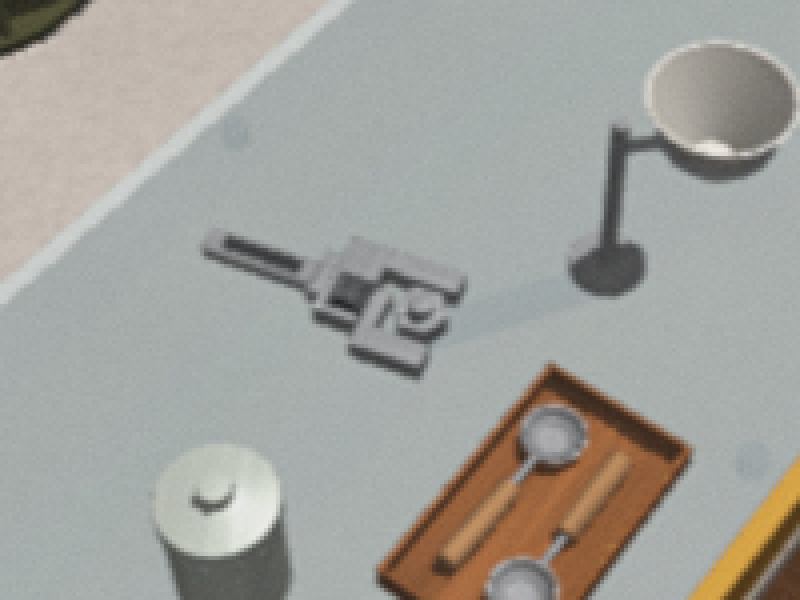

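```bash
python3 - <<'E'
from h import *
c=cams.camera('top');s=cams.camera('scene')
P=lambda X,Y,z:ray(c,(210+X/4-.4,150+Y/4-.4),z).round(1)
Q=lambda X,Y,z:ray(s,(180+X/4-.4,150+Y/4-.4),z).round(1)
print('worm',P(393,315,58),Q(352,292,58))
print('bolt',P(362,238,61),Q(424,303,61))
print('h ends',P(425,508,46),P(390,385,46),Q(215,240,46),Q(315,270,46))
print('fixed jaw tip',P(308,228,52),Q(455,285,52)) 
E
```

```text
worm [566.5 -91.7  58. ] [568.9 -93.4  58. ]
bolt [618.8 -69.4  61. ] [622.1 -68.1  61. ]
h ends [ 435.1 -116.4   46. ] [518.8 -91.   46. ] [ 440.  -116.4   46. ] [524.9 -88.9  46. ]
fixed jaw tip [625.8 -32.3  52. ] [626.3 -34.3  52. ]
```

View pics/wrist0.png

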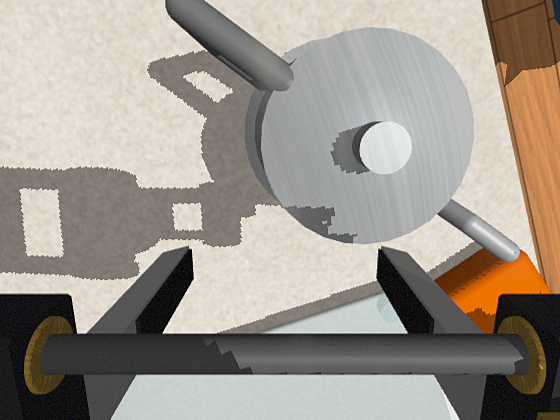

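```bash
cat >> h.py <<'E'
def st():
    s=manip.read_state();return s
def to(x,y,z,yaw=None):
    s=st();p=np.array(s['eef_pos']);w=s['eef_rot'][2]
    d=np.array([x,y,z])-p
    tx=np.array([np.cos(w),np.sin(w)]);ty=np.array([np.sin(w),-np.cos(w)])
    r=0 if yaw is None else -((yaw-w+np.pi)%(2*np.pi)-np.pi)
    print('t',round(s['clock'],2),'pos',p.round(1),'rot',np.round(s['eef_rot'],3),'F',np.round(s['wrist_force'],1),'j6',round(s['joints'][5],2))
    print('ROW cm', (np.array([d[:2]@tx,d[:2]@ty,-d[2]])/10).round(2).tolist(), round(r,3))
E
python3 -c "
from h import *
to(567,-92,213,1.867)"
```

```text
t 0.85 pos [189.  516.5 213.4] rot [-3.142 -0.     2.791] F [-0.   0.4  0.6] j6 -0.07
ROW cm [-56.41, -44.15, 0.04] 0.924
```

```bash
python3 -m pendant '[[[-3.6,-2.8,0,0],[-7.2,-5.6,0,0],[-10.8,-8.5,0,0],[-14.4,-11.3,0,0],[-18,-14.1,0,0]]]' -1 20; python3 -m pendant '[[[-3.6,-2.8,0,0],[-7.2,-5.6,0,0],[-10.8,-8.5,0,0],[-14.4,-11.3,0,0],[-18,-14.1,0,0]]]'
python3 -c "
from h import *
to(567,-92,150,1.867)"
```

```text
clock: 1.35
eef_pos: [310.2, 320.6, 213.6]
eef_rot: [3.141, 0.0, 2.791]
wrist_force: [0.2, 1.0, -0.5]
finger_gap: 57.5
clock: 1.85
eef_pos: [430.9, 126.2, 213.8]
eef_rot: [3.141, 0.001, 2.791]
wrist_force: [0.5, 0.3, -0.1]
finger_gap: 17.5
t 1.85 pos [430.9 126.2 213.8] rot [3.141e+00 1.000e-03 2.791e+00] F [ 0.5  0.3 -0.1] j6 -1.02
ROW cm [-20.28, -15.81, 6.38] 0.924
```

```bash
python3 -m pendant '[[[-3.5,-2.8,0.8,0.14],[-7,-5.6,1.6,0.28],[-10.5,-8.4,2.4,0.42],[-14,-11.2,3.2,0.56],[-17,-13.5,4.4,0.7]]]' -1 20; 
python3 -c "
from h import *
to(567,-92,150,1.867)"
```

```text
clock: 2.35
eef_pos: [544.4, -59.5, 169.5]
eef_rot: [3.141, 0.001, 2.084]
wrist_force: [0.3, 1.1, 1.7]
finger_gap: 0.7
t 2.35 pos [544.4 -59.5 169.5] rot [3.141e+00 1.000e-03 2.084e+00] F [0.3 1.1 1.7] j6 -0.69
ROW cm [-3.94, 0.37, 1.95] 0.217
```

```bash
python3 -m pendant '[[[-2,0.2,1,0.11],[-3.9,0.4,2,0.217],[-3.9,0.4,2,0.217]]]'; 
python3 - <<'E'
from h import *
to(567,-92,150,1.867)
c=snap('wrist','wrist1.png')
for t,z in [('worm_top',58.5),('mouth',41),('handle',38),('nut_centre',50)]:
    for q in models.regions_of('wrist',t)[:2]: print(t,q['score'],q['point'],q['pixels'].sum(),ray(c,q['point'],z).round(1))
E
```

```text
clock: 2.65
eef_pos: [566.3, -90.5, 147.8]
eef_rot: [-3.14, -0.001, 1.87]
wrist_force: [-1.1, 0.5, 0.6]
finger_gap: 0.4
t 2.65 pos [566.3 -90.5 147.8] rot [-3.14e+00 -1.00e-03  1.87e+00] F [-1.1  0.5  0.6] j6 -0.52
ROW cm [-0.16, 0.02, -0.22] 0.003
worm_top 0.87 [279.3, 195.4] 17100 [556.  -72.6  58.5]
mouth 0.56 [277.2, 198.2] 17258 [555.9 -78.5  41. ]
handle 0.63 [278.6, 198.4] 17008 [557.  -78.9  38. ]
nut_centre 0.68 [350.8, 198.0] 1981 [606.9 -60.7  50. ]
```

View pics/wrist1.png

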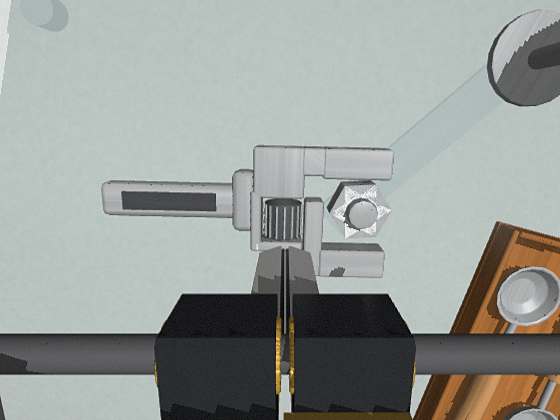

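```bash
python3 - <<'E'
from h import *
c=cams.camera('wrist')
for n,u,z in [('worm',(282,219),58.5),('bolt',(362,214),61),('hend',(104,197),46),('hstart',(232,200),46),('jawU',(393,164),52),('jawL',(384,263),52),('uin',(350,180),52),('lin',(350,246),52),('wleft',(264,219),52),('wright',(300,219),52),('fuL',(254,148),52),('fuR',(390,150),52),('tip',(286,248),140)]:
    print(n,ray(c,u,z).round(1))
to(567,-92,148)
E
```

```text
worm [563.2 -87.   58.5]
bolt [616.5 -65.7  61. ]
hend [ 432.2 -113.9   46. ]
hstart [524.  -87.4  46. ]
jawU [627.3 -25.9  52. ]
jawL [648.5 -98.4  52. ]
uin [601.9 -46.   52. ]
lin [619.  -93.4  52. ]
wleft [550.9 -92.7  52. ]
wright [576.4 -84.6  52. ]
fuL [529.2 -45.   52. ]
fuR [621.6 -17.3  52. ]
tip [563.7 -80.3 140. ]
t 2.95 pos [566.2 -88.4 150.2] rot [3.141 0.    1.876] F [-0.4  0.7  1.1] j6 -0.52
ROW cm [-0.36, -0.03, 0.22] 0
```

```bash
python3 - <<'E'
from h import *
to(556.3,-90.3,68.5,1.867)
E
```

```text
t 2.95 pos [566.2 -88.4 150.2] rot [3.141 0.    1.876] F [-0.4  0.7  1.1] j6 -0.52
ROW cm [0.12, -1.0, 8.17] 0.009
```

```bash
python3 -m pendant '[[[0.1,-0.6,4,0],[0.1,-1,7,0],[0.1,-1,8,0],[0.1,-1,8.2,0],[0.1,-1,8.2,0]]]'; python3 -m pendant '[[[0,0,0.1,0],[0,0,0.2,0],[0,0,0.25,0],[0,0,0.25,0]]]'; 
python3 - <<'E'
from h import *
to(556.3,-90.3,66.5,1.867)
E
```

```text
clock: 3.45
eef_pos: [557.2, -91.1, 68.7]
eef_rot: [3.14, 0.001, 1.874]
wrist_force: [0.6, 0.2, -0.1]
finger_gap: 0.4
clock: 3.85
eef_pos: [556.9, -91.2, 65.7]
eef_rot: [3.14, 0.001, 1.874]
wrist_force: [0.3, -0.0, 3.6]
finger_gap: 0.3
t 3.85 pos [556.9 -91.2  65.7] rot [3.140e+00 1.000e-03 1.874e+00] F [ 0.3 -0.   3.6] j6 -0.53
ROW cm [0.1, -0.03, -0.08] 0.007
```

Contact (3.6 N). Press to ~10 N and stroke.

```bash
python3 -m pendant '[[[0,0,0.05,0],[0,0,0.05,0]]]'; python3 -m pendant '[[[0,0.3,0.03,0],[0,0.7,0.03,0],[0,0.7,0.03,0]]]'; 
python3 - <<'E'
from h import *
to(556.3,-90.3,66.5,1.867)
E
```

```text
clock: 4.05
eef_pos: [557.0, -91.2, 65.5]
eef_rot: [3.14, 0.001, 1.874]
wrist_force: [-2.2, 0.9, 9.5]
finger_gap: 0.7
clock: 4.35
eef_pos: [564.5, -89.2, 66.4]
eef_rot: [3.139, 0.002, 1.874]
wrist_force: [-2.4, 2.7, 20.0]
finger_gap: 0.6
t 4.35 pos [564.5 -89.2  66.4] rot [3.139e+00 2.000e-03 1.874e+00] F [-2.4  2.7 20. ] j6 -0.52
ROW cm [0.14, -0.81, -0.01] 0.007
```

```bash
python3 -m pendant '[[[0,0.3,-0.05,0],[0,0.7,-0.05,0],[0,0.7,-0.05,0]]]'; python3 -m pendant '[[[0,0.4,0,0],[0,0.8,0,0],[0,0.8,0,0]]]';
python3 - <<'E'
from h import *
to(556.3,-90.3,66.5,1.867)
snap('wrist','wrist2.png')
E
```

```text
clock: 4.65
eef_pos: [570.7, -87.1, 65.7]
eef_rot: [3.14, 0.001, 1.874]
wrist_force: [0.8, -0.7, 8.5]
finger_gap: 0.3
clock: 4.95
eef_pos: [577.7, -84.4, 64.4]
eef_rot: [-3.141, -0.0, 1.874]
wrist_force: [-0.2, -0.8, 0.9]
finger_gap: 0.6
t 4.95 pos [577.7 -84.4  64.4] rot [-3.141 -0.     1.874] F [-0.2 -0.8  0.9] j6 -0.51
ROW cm [0.07, -2.22, -0.21] 0.007
```

View pics/wrist2.png

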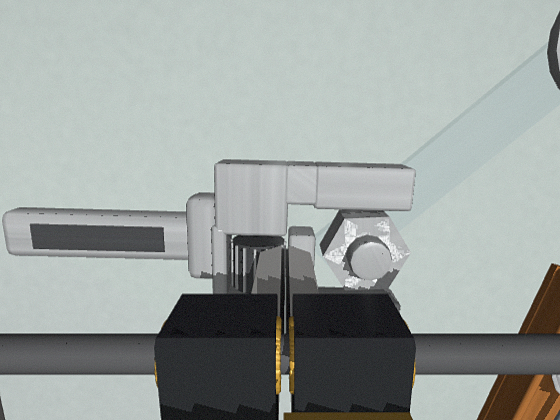

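```bash
python3 -m pendant '[[[0,-0.5,-2,0],[0,-2.3,-4,0],[0,-2.3,-4,0],[0,-2.3,-4,0]]]';
python3 - <<'E'
from h import *
to(553.5,-90.3,68.5,1.867)
snap('wrist','wrist3.png')
E
```

```text
clock: 5.4
eef_pos: [555.6, -91.4, 104.5]
eef_rot: [3.141, 0.0, 1.873]
wrist_force: [0.8, 0.3, 0.3]
finger_gap: 0.4
t 5.4 pos [555.6 -91.4 104.5] rot [3.141 0.    1.873] F [0.8 0.3 0.3] j6 -0.53
ROW cm [0.17, -0.16, 3.6] 0.006
```

View pics/wrist3.png

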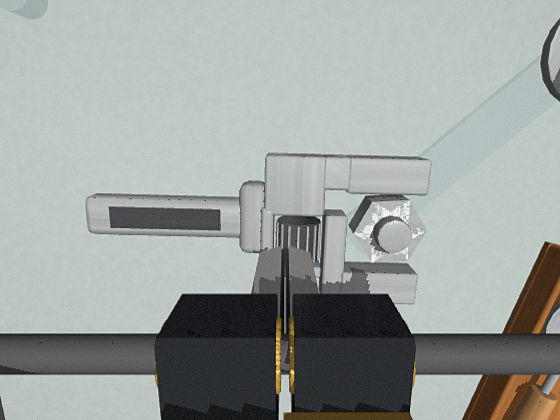

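```bash
python3 - <<'E'
from h import *
c=cams.camera('wrist')
im=c['frame'];cv2.imwrite('pics/w3z.png',cv2.resize(im[140:310,230:440,::-1],None,fx=3.5,fy=3.5,interpolation=2))
for n,u,z in [('worm',(299,240),58.5),('bolt',(392,235),61),('jawU',(400,194),52),('jawL',(400,265),52),('L',(276,240),52),('R',(322,240),52)]:
    print(n,ray(c,u,z).round(1))
E
```

```text
worm [562.8 -87.7  58.5]
bolt [614.4 -67.4  61. ]
jawU [613.  -43.6  52. ]
jawL [629.9 -86.3  52. ]
L [550.  -93.9  52. ]
R [577.3 -85.3  52. ]
```

View pics/w3z.png

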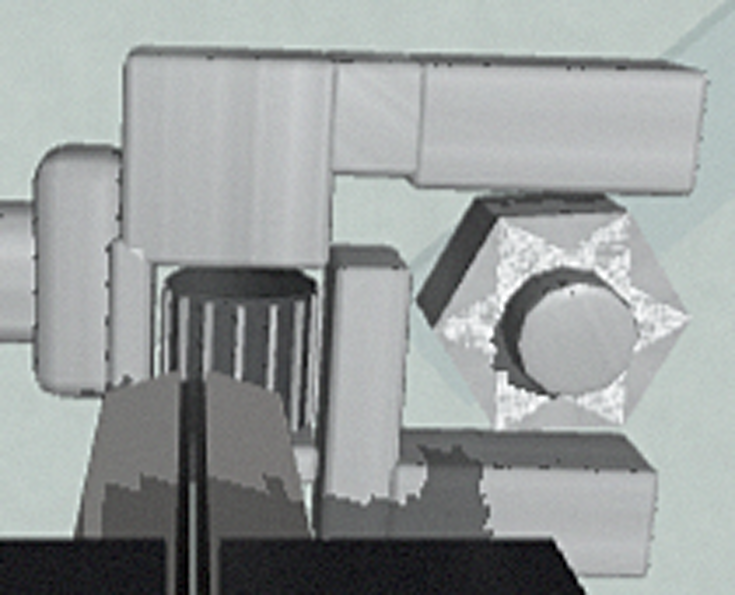

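```bash
python3 -m pendant '[[[0.1,-0.1,3,0],[0.1,-0.1,3.6,0],[0.1,-0.1,3.85,0],[0.1,-0.1,3.9,0]]]'; python3 -m pendant '[[[0,0.4,0.02,0],[0,0.8,0.02,0]]]';python3 -m pendant '[[[0,0.4,0,0],[0,0.8,0,0]]]'
```

```text
clock: 5.9
eef_pos: [554.5, -90.7, 65.7]
eef_rot: [-3.141, -0.0, 1.874]
wrist_force: [-0.7, 0.4, 0.1]
finger_gap: 0.6
clock: 6.1
eef_pos: [562.5, -88.5, 66.7]
eef_rot: [3.141, 0.001, 1.874]
wrist_force: [-4.0, -1.1, 5.5]
finger_gap: 0.4
clock: 6.3
eef_pos: [570.3, -86.0, 66.4]
eef_rot: [3.14, 0.001, 1.874]
wrist_force: [0.3, 0.2, -0.1]
finger_gap: 0.6
```

```bash
python3 -m pendant '[[[0,-0.2,-1,0],[0,-1.6,-1,0],[0,-1.6,-0.2,0],[0,-1.6,0.03,0],[0,-1.6,0.03,0]]]'; python3 -m pendant '[[[0,0.3,0.05,0],[0,0.6,0.05,0]]]';python3 -m pendant '[[[0,0.3,0,0],[0,0.6,0,0]]]';python3 -m pendant '[[[0,0.3,0,0],[0,0.3,-2,0],[0,-1.5,-4,0],[0,-1.5,-4,0]]]'
python3 - <<'E'
from h import *
to(553.5,-90.3,68.5,1.867)
c=snap('wrist','wrist4.png')
im=c['frame'];cv2.imwrite('pics/w4z.png',cv2.resize(im[140:310,230:440,::-1],None,fx=3.5,fy=3.5,interpolation=2))
E
```

```text
clock: 6.8
eef_pos: [554.3, -90.7, 64.8]
eef_rot: [-3.141, -0.0, 1.874]
wrist_force: [0.3, -0.1, -0.5]
finger_gap: 0.1
clock: 7.0
eef_pos: [560.2, -89.2, 66.0]
eef_rot: [-3.141, 0.0, 1.874]
wrist_force: [-8.2, 1.5, 22.7]
finger_gap: 0.4
clock: 7.2
eef_pos: [567.0, -87.2, 66.4]
eef_rot: [3.139, 0.001, 1.874]
wrist_force: [-1.8, 0.4, 14.4]
finger_gap: 0.6
clock: 7.6
eef_pos: [551.8, -92.0, 106.9]
eef_rot: [3.139, 0.002, 1.874]
wrist_force: [0.6, 1.3, -0.7]
finger_gap: 0.5
t 7.6 pos [551.8 -92.  106.9] rot [3.139e+00 2.000e-03 1.874e+00] F [ 0.6  1.3 -0.7] j6 -0.53
ROW cm [0.12, 0.21, 3.84] 0.007
```

View pics/w4z.png

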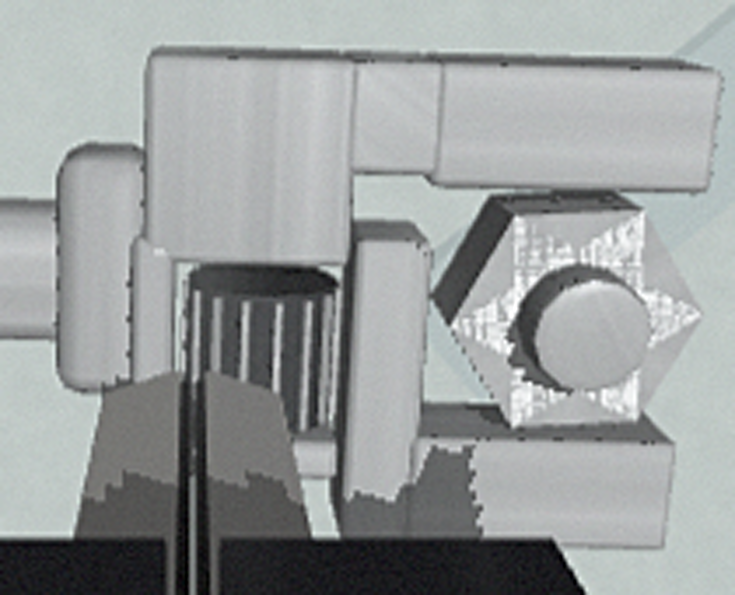

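```bash
python3 -m pendant '[[[0.1,0.3,3,0],[0.1,0.3,3.8,0],[0.1,0.3,4.12,0],[0.1,0.3,4.12,0]]]'; python3 -m pendant '[[[0,0.3,0.05,0],[0,0.6,0.05,0]]]';python3 -m pendant '[[[0,0.3,0,0],[0,0.6,0,0]]]'
```

```text
clock: 8.05
eef_pos: [553.2, -89.5, 63.3]
eef_rot: [-3.139, -0.002, 1.874]
wrist_force: [-7.7, 0.2, 8.4]
finger_gap: 0.2
clock: 8.25
eef_pos: [558.4, -88.5, 63.5]
eef_rot: [-3.137, -0.001, 1.874]
wrist_force: [-25.2, -5.1, 33.3]
finger_gap: 0.4
clock: 8.45
eef_pos: [565.8, -86.5, 65.9]
eef_rot: [-3.141, 0.001, 1.874]
wrist_force: [-12.5, 3.9, 39.5]
finger_gap: 0.1
```

```bash
python3 -m pendant '[[[0,0.1,-0.2,0],[0,0.1,-2,0],[0,-1.5,-4.2,0],[0,-1.5,-4.2,0]]]'
python3 - <<'E'
from h import *
to(553.5,-90.3,68.5,1.867)
c=snap('wrist','wrist5.png')
im=c['frame'];cv2.imwrite('pics/w5z.png',cv2.resize(im[140:310,230:440,::-1],None,fx=3.5,fy=3.5,interpolation=2))
E
```

```text
clock: 8.85
eef_pos: [551.5, -91.1, 107.0]
eef_rot: [3.139, 0.001, 1.874]
wrist_force: [-0.2, -0.9, 0.4]
finger_gap: 0.7
t 8.85 pos [551.5 -91.1 107. ] rot [3.139e+00 1.000e-03 1.874e+00] F [-0.2 -0.9  0.4] j6 -0.53
ROW cm [0.01, 0.22, 3.85] 0.007
```

View pics/w5z.png

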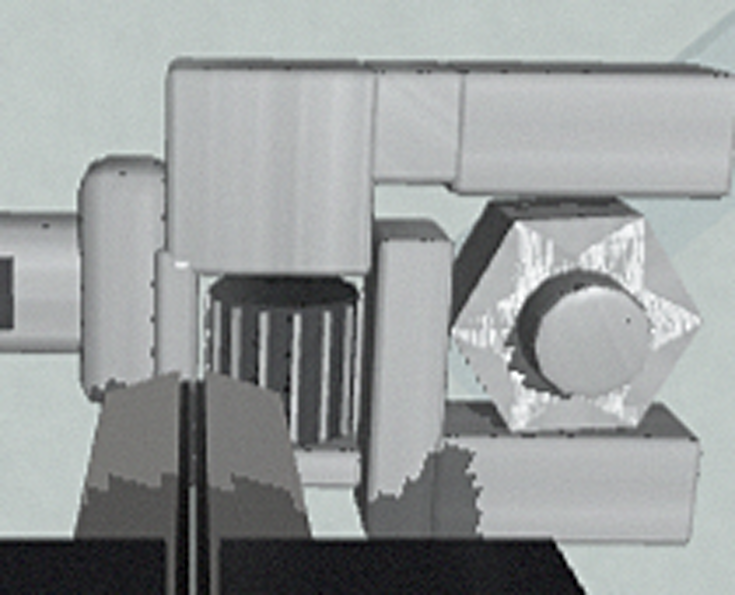

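```bash
python3 - <<'E'
from h import *
c=cams.camera('wrist')
Z=lambda X,Y:(230+X/3.5-.4,140+Y/3.5-.4)
a=ray(c,Z(600,195),52);b=ray(c,Z(600,437),52);print(a,b,np.linalg.norm(a-b))
n1=ray(c,Z(580,220),50);n2=ray(c,Z(580,428),50);print('nut flats',np.linalg.norm(n1-n2))
print('bolt',ray(c,Z(592,333),61),'worm',ray(c,Z(285,340),58.5))
cv2.imwrite('pics/w5f.png',c['frame'][:,:,::-1])
E
```

```text
[610.59117266 -43.90880866  52.        ] [627.26476417 -85.83755382  52.        ] 45.12237055716255
nut flats 39.2327956974049
bolt [614.95561413 -65.95549745  61.        ] worm [565.42133115 -83.53136374  58.5       ]
```

View pics/w5f.png

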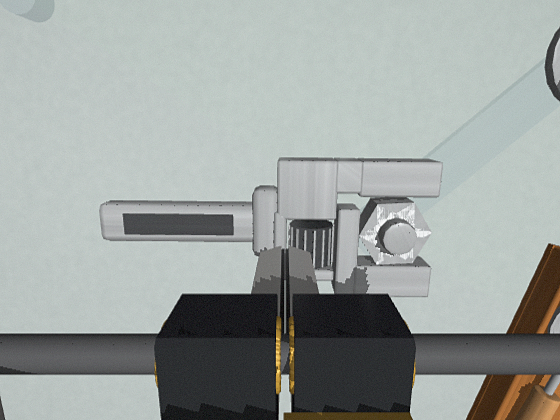

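```bash
python3 -m pendant '[[[0,0.7,3,0],[0,0.7,3.8,0],[0,0.7,4,0],[0,0.7,4,0]]]'; python3 -m pendant '[[[0,0.25,0,0],[0,0.5,0,0]]]';python3 -m pendant '[[[0,0.25,0,0],[0,0.5,0,0]]]';python3 -m pendant '[[[0,0.25,0,0],[0,0.5,0,0]]]'
```

```text
clock: 9.35
eef_pos: [556.7, -88.3, 63.7]
eef_rot: [-3.138, -0.002, 1.874]
wrist_force: [-2.2, -0.3, 1.1]
finger_gap: -0.1
clock: 9.55
eef_pos: [561.7, -87.2, 65.3]
eef_rot: [-3.139, -0.001, 1.874]
wrist_force: [-14.0, 0.2, 21.7]
finger_gap: 0.3
clock: 9.75
eef_pos: [568.0, -85.9, 66.5]
eef_rot: [3.141, 0.001, 1.874]
wrist_force: [-5.4, -2.2, 15.8]
finger_gap: 0.5
clock: 9.95
eef_pos: [572.9, -84.8, 66.1]
eef_rot: [3.14, 0.002, 1.874]
wrist_force: [-1.5, -3.8, 8.8]
finger_gap: 0.2
```

```bash
python3 -m pendant '[[[0,0.1,-1,0],[0,-1.2,-1,0],[0,-1.2,-0.3,0],[0,-1.2,0,0],[0,-1.2,0,0]]]'; python3 -m pendant '[[[0,0.25,0,0],[0,0.5,0,0]]]';python3 -m pendant '[[[0,0.25,0,0],[0,0.5,0,0]]]';python3 -m pendant '[[[0,0.2,0,0],[0,0.3,-2,0],[0,-1.5,-4,0],[0,-1.5,-4,0]]]'
cat > ws.py <<'E'
from h import *
import sys
to(553.5,-90.3,68.5,1.867)
c=snap('wrist',sys.argv[1]+'.png')
im=c['frame'];cv2.imwrite('pics/'+sys.argv[1]+'z.png',cv2.resize(im[140:310,250:460,::-1],None,fx=3.5,fy=3.5,interpolation=2))
E
python3 ws.py w6
```

```text
clock: 10.45
eef_pos: [560.7, -87.7, 65.2]
eef_rot: [-3.141, -0.0, 1.874]
wrist_force: [-6.6, 0.1, 11.5]
finger_gap: 0.4
clock: 10.65
eef_pos: [566.0, -86.6, 66.3]
eef_rot: [3.141, 0.001, 1.874]
wrist_force: [-6.9, -2.5, 21.3]
finger_gap: 0.3
clock: 10.85
eef_pos: [570.7, -85.3, 66.3]
eef_rot: [-3.142, 0.001, 1.874]
wrist_force: [-10.9, -6.4, 20.0]
finger_gap: 0.7
clock: 11.25
eef_pos: [556.2, -89.5, 106.6]
eef_rot: [3.139, 0.001, 1.873]
wrist_force: [-0.3, 0.2, -0.4]
finger_gap: 0.3
t 11.25 pos [556.2 -89.5 106.6] rot [3.139e+00 1.000e-03 1.873e+00] F [-0.3  0.2 -0.4] j6 -0.53
ROW cm [0.01, -0.28, 3.81] 0.006
```

View pics/w6z.png

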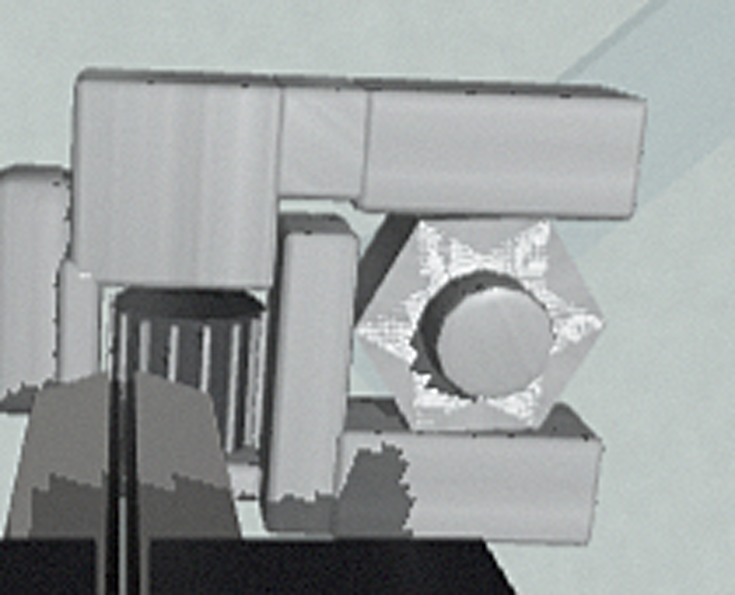

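```bash
python3 -m pendant '[[[0,0.7,3,0],[0,0.7,3.8,0],[0,0.7,3.98,0],[0,0.7,3.98,0]]]'; python3 -m pendant '[[[0,0.2,0,0],[0,0.4,0,0]]]';python3 -m pendant '[[[0,0.2,0,0],[0,0.3,0,0]]]';python3 -m pendant '[[[0,0,-2,0],[0,-1.5,-4,0],[0,-1.5,-4,0]]]'
python3 ws.py w7
```

```text
clock: 11.7
eef_pos: [562.2, -86.8, 65.6]
eef_rot: [-3.14, -0.001, 1.874]
wrist_force: [-10.8, 2.3, 19.4]
finger_gap: 0.4
clock: 11.9
eef_pos: [566.0, -85.8, 66.2]
eef_rot: [-3.139, -0.001, 1.874]
wrist_force: [-15.0, -0.1, 27.1]
finger_gap: 0.4
clock: 12.1
eef_pos: [568.7, -85.2, 66.2]
eef_rot: [-3.139, -0.0, 1.874]
wrist_force: [-16.2, -1.5, 29.1]
finger_gap: 0.4
clock: 12.4
eef_pos: [555.1, -89.8, 106.5]
eef_rot: [3.14, 0.001, 1.874]
wrist_force: [-0.7, -0.3, -0.5]
finger_gap: 0.6
t 12.4 pos [555.1 -89.8 106.5] rot [3.140e+00 1.000e-03 1.874e+00] F [-0.7 -0.3 -0.5] j6 -0.53
ROW cm [-0.0, -0.16, 3.8] 0.007
```

View pics/w7z.png

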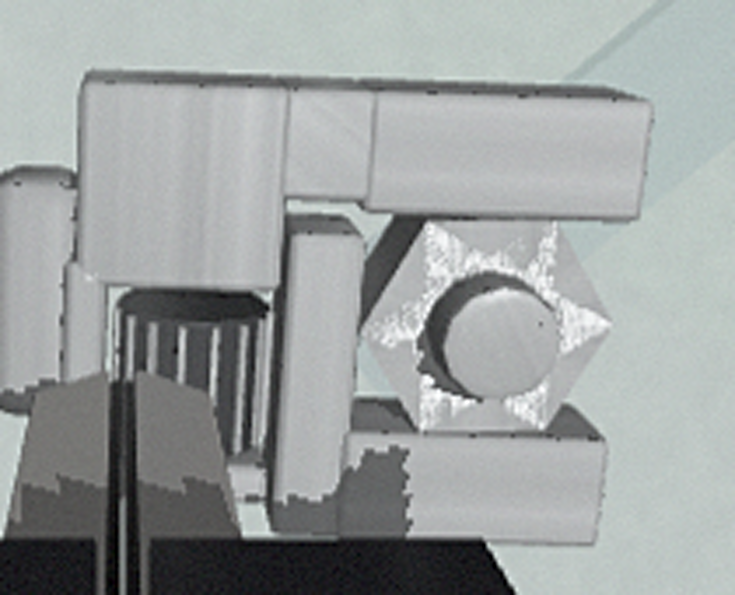

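View pics/w7.png

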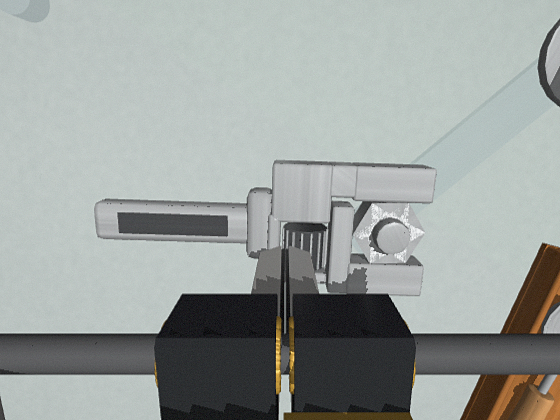

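```bash
python3 - <<'E'
from h import *
to(473,-145,106,1.867)
E
```

```text
t 12.45 pos [555.1 -89.5 105.2] rot [3.141 0.    1.874] F [0.5 0.2 0.2] j6 -0.53
ROW cm [-2.85, -9.49, -0.08] 0.007
```

```bash
python3 -m pendant '[[[-1.5,-4.7,0,0],[-2.8,-9.4,0,0],[-2.8,-9.5,0,0],[-2.8,-9.5,0,0]]]'
python3 ws.py w8
python3 - <<'E'
from h import *
to(473,-145,43,1.867)
E
```

```text
clock: 12.85
eef_pos: [472.4, -144.8, 104.3]
eef_rot: [-3.141, -0.001, 1.872]
wrist_force: [0.3, 0.1, 0.5]
finger_gap: 0.5
t 12.85 pos [ 472.4 -144.8  104.3] rot [-3.141e+00 -1.000e-03  1.872e+00] F [0.3 0.1 0.5] j6 -0.67
ROW cm [2.8, 9.36, 3.58] 0.005
t 12.9 pos [ 473.1 -144.4  104.5] rot [-3.141e+00 -1.000e-03  1.873e+00] F [ 0.7 -0.7  0.4] j6 -0.67
ROW cm [-0.05, -0.02, 6.15] 0.006
```

View pics/w8.png

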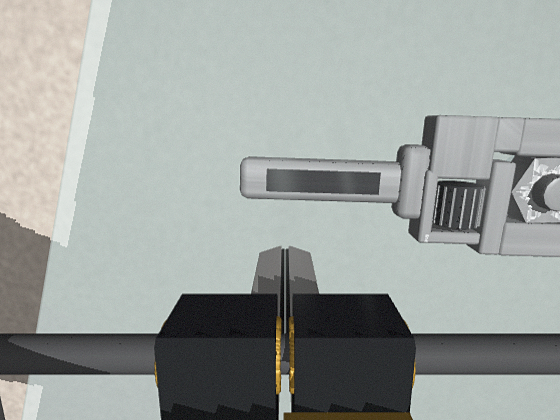

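```bash
python3 -m pendant '[[[0,0,3,0],[0,0,5,0],[0,0,6,0],[0,0,6.1,0],[0,0,6.1,0]]]'
python3 -m pendant '[[[0.3,0,0,0],[0.6,0,0,0],[0.9,0,0,0],[1.2,0,0,0],[1.2,0,0,0]]]'
```

```text
clock: 13.4
eef_pos: [473.2, -144.4, 44.4]
eef_rot: [3.141, 0.0, 1.874]
wrist_force: [-0.2, -0.9, 0.8]
finger_gap: 0.9
clock: 13.9
eef_pos: [469.0, -132.9, 44.4]
eef_rot: [3.141, 0.0, 1.874]
wrist_force: [-0.6, -0.3, 0.0]
finger_gap: 0.3
```

Now swing along the arc in 0.24 rad pieces.

```bash
python3 -m pendant '[[[0.6,-0.05,0,0.04],[1.28,-0.12,0,0.08],[1.93,-0.14,0,0.12],[2.58,-0.13,0,0.16],[2.58,-0.13,0,0.16]]]'
python3 - <<'E'
from h import *
c=cams.camera('top');im=c['frame'];cv2.imwrite('pics/t9.png',cv2.resize(im[150:300,210:410,::-1],None,fx=4,fy=4,interpolation=2))
E
```

```text
clock: 14.4
eef_pos: [460.1, -108.6, 44.3]
eef_rot: [3.141, 0.0, 1.714]
wrist_force: [0.9, -1.2, 0.2]
finger_gap: 0.5
```

View pics/t9.png

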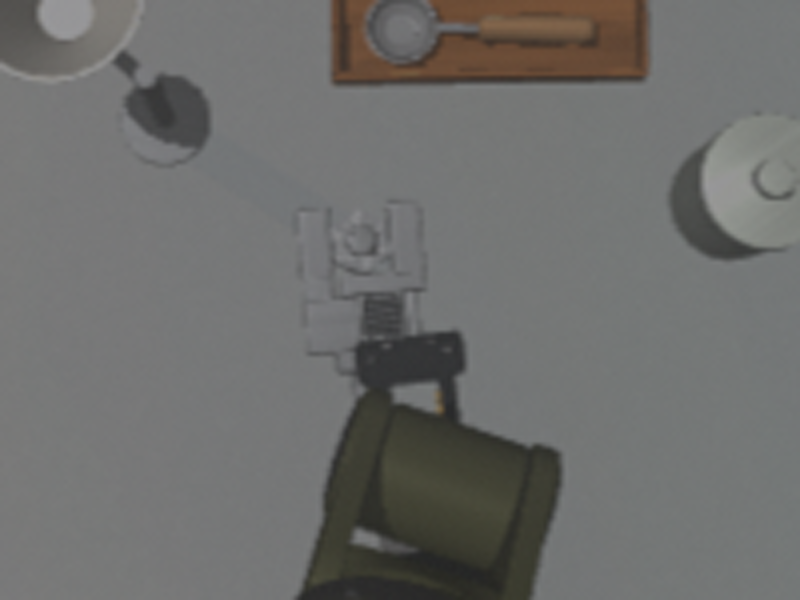

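```bash
python3 -m pendant '[[[0.96,-0.1,0,0.06],[1.93,-0.14,0,0.12],[2.9,-0.12,0,0.18],[3.86,-0.04,0,0.24],[3.86,-0.04,0,0.24]]]'
python3 ws.py w10
```

```text
clock: 14.95
eef_pos: [454.2, -70.4, 44.2]
eef_rot: [-3.142, -0.0, 1.475]
wrist_force: [-0.5, -0.6, -0.1]
finger_gap: 0.6
t 14.95 pos [454.2 -70.4  44.2] rot [-3.142 -0.     1.475] F [-0.5 -0.6 -0.1] j6 -0.14
ROW cm [-1.03, 10.08, -2.43] -0.392
```

View pics/w10.png

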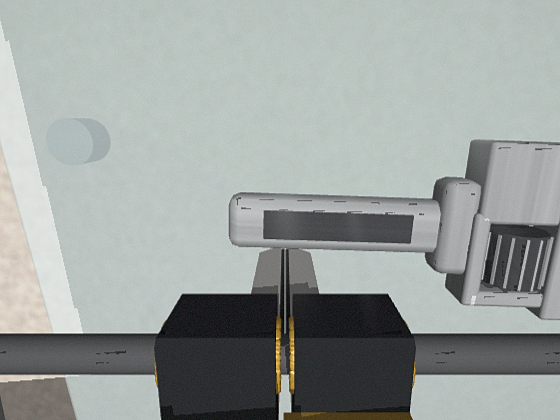

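```bash
python3 -m pendant '[[[0.96,-0.1,0,0.06],[1.93,-0.14,0,0.12],[2.9,-0.12,0,0.18],[3.86,-0.04,0,0.24],[3.86,-0.04,0,0.24]]]'
python3 ws.py w11
python3 - <<'E'
from h import *
c=cams.camera('top');im=c['frame'];cv2.imwrite('pics/t11.png',cv2.resize(im[150:300,210:410,::-1],None,fx=4,fy=4,interpolation=2))
c=cams.camera('scene');im=c['frame'];cv2.imwrite('pics/s11.png',cv2.resize(im[150:300,180:380,::-1],None,fx=4,fy=4,interpolation=2))
E
```

```text
clock: 15.5
eef_pos: [457.6, -32.2, 44.1]
eef_rot: [-3.141, 0.0, 1.236]
wrist_force: [-0.8, 0.7, -0.3]
finger_gap: 0.6
t 15.5 pos [457.6 -32.2  44.1] rot [-3.141  0.     1.236] F [-0.8  0.7 -0.3] j6 0.19
ROW cm [-2.33, 10.97, -2.44] -0.631
```

View pics/w11.png

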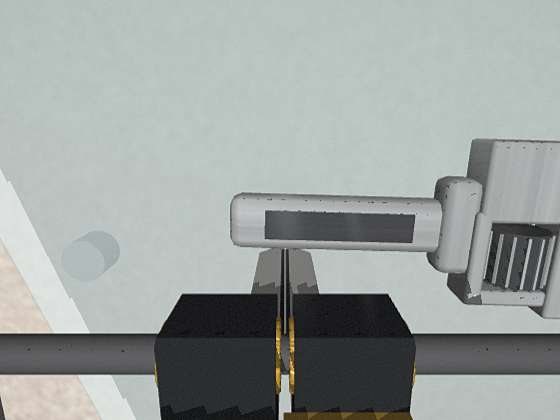

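View pics/t11.png

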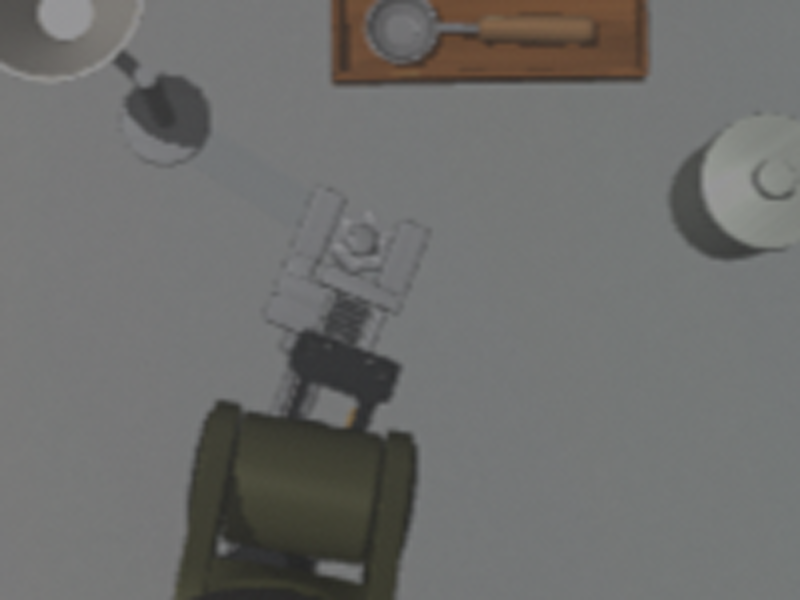

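View pics/s11.png

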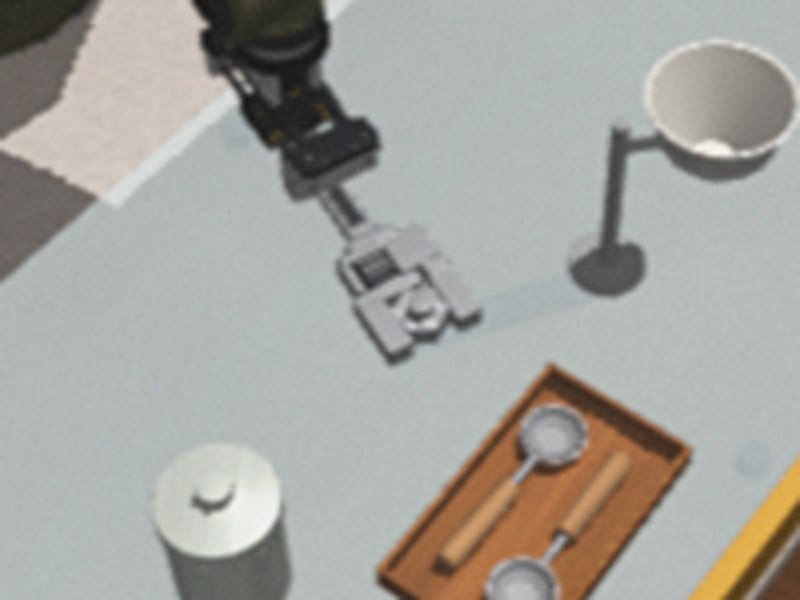

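```bash
python3 -m pendant '[[[0.5,-0.05,0,0.03],[1.04,-0.1,0,0.065],[1.6,-0.13,0,0.1],[2.3,-0.14,0,0.14],[2.3,-0.14,0,0.14]]]'; python3 -m pendant '[[[-0.8,0,0,0],[-2.5,0,0,0],[-2.5,0,-3,0],[-2.5,0,-7,0],[-2.5,0,-10,0]]]';python3 -m pendant '[[[0,3,-2,0],[0,6,-2,0],[0,9,-2,0],[0,9,-2,0]]]'
python3 ws.py w12
```

```text
clock: 16.15
eef_pos: [463.8, -10.2, 44.1]
eef_rot: [-3.141, 0.0, 1.095]
wrist_force: [-0.6, 0.1, 0.2]
finger_gap: 0.7
clock: 16.65
eef_pos: [452.0, -33.3, 146.1]
eef_rot: [3.141, -0.0, 1.095]
wrist_force: [0.5, 0.3, 0.6]
finger_gap: 0.8
clock: 17.05
eef_pos: [533.5, -75.8, 163.7]
eef_rot: [3.142, 0.0, 1.094]
wrist_force: [-1.0, -0.3, -0.5]
finger_gap: 0.6
t 17.05 pos [533.5 -75.8 163.7] rot [3.142 0.    1.094] F [-1.  -0.3 -0.5] j6 0.27
ROW cm [-0.37, 2.44, 9.52] -0.773
```

View pics/w12.png

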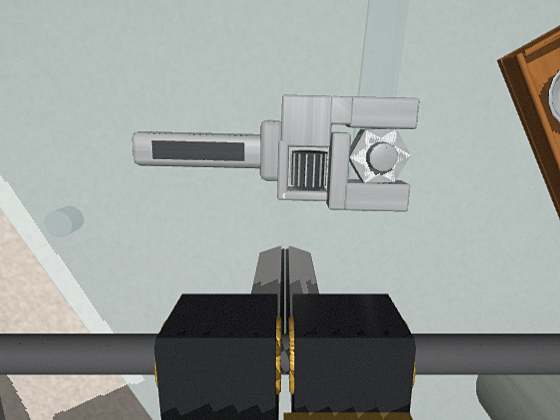

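```bash
python3 - <<'E'
from h import *
c=cams.camera('wrist');im=c['frame'];cv2.imwrite('pics/w13z.png',cv2.resize(im[80:225,260:440,::-1],None,fx=4.4,fy=4.1,interpolation=2)[:600])
a=cv2.imread('pics/wrist1.png');cv2.imwrite('pics/w1z.png',cv2.resize(a[120:265,240:420],None,fx=4.4,fy=4.1,interpolation=2))
T=c['pose'];print(np.degrees(np.arctan2(T[1,0],T[0,0])))
E
```

```text
-27.317943197856252
```

View pics/w13z.png

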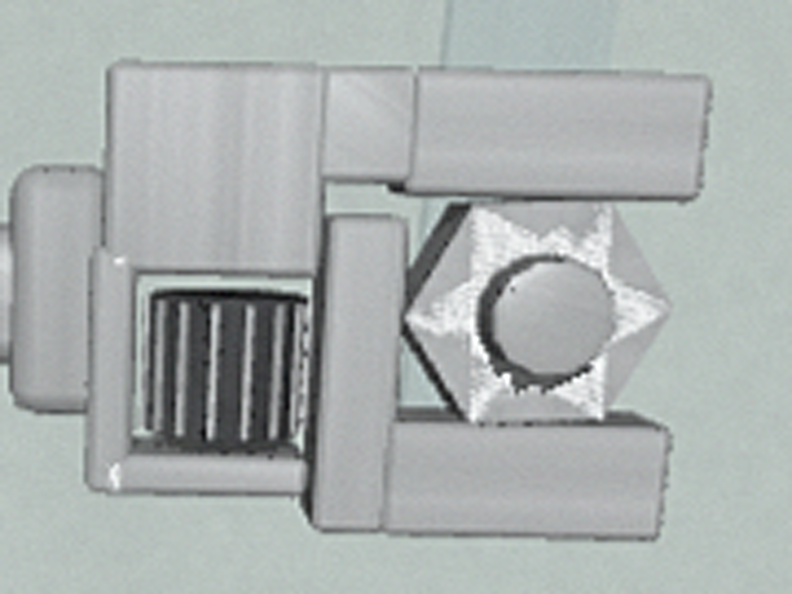

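View pics/w1z.png

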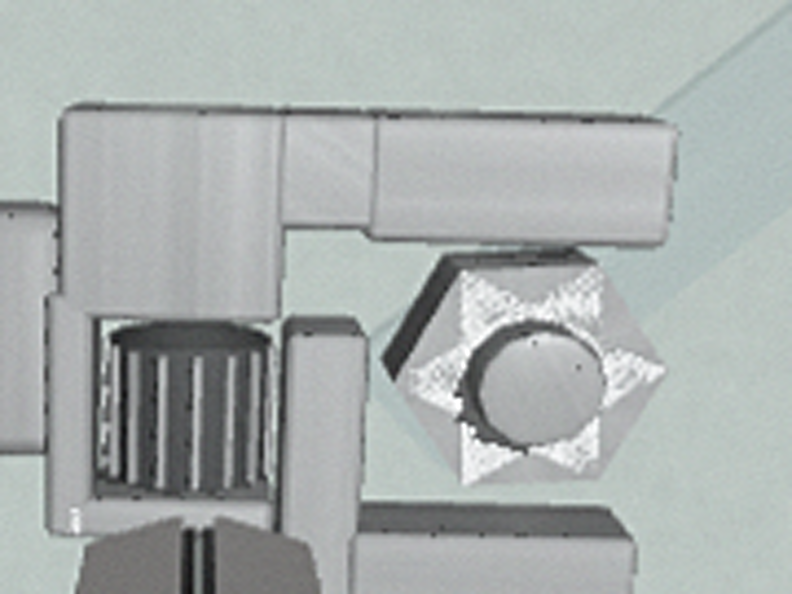

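```bash
python3 - <<'E'
from h import *
c=cams.camera('wrist')
Z=lambda X,Y:(260+(X+.5)/4.4-.5,80+(Y+.5)/4.1-.5)
a=ray(c,Z(550,199),52);b=ray(c,Z(550,428),52);print('open',np.linalg.norm(a-b))
a=ray(c,Z(540,203),50);b=ray(c,Z(540,421),50);print('flats',np.linalg.norm(a-b))
bolt=ray(c,Z(552,320),61);print('bolt',bolt)
e=ray(c,(133,149),40);m=ray(c,(262,151),46);print('hend',e,np.linalg.norm((e-bolt)[:2]), 'expect ~195')
l=ray(c,Z(403,318),50);r=ray(c,Z(670,312),50);print('nut ax now',np.arctan2(*(r-l)[1::-1]))
from h import proj
print(proj(c,[bolt[0],bolt[1],50]))
to(533,-75,300)
E
```

```text
open 41.50170560332823
flats 39.764531195238796
bolt [615.64555562 -67.52406436  61.        ]
hend [448.55294444  23.98658388  40.        ] 190.51020825985702 expect ~195
nut ax now -0.45255344138969683
[381.29448618 156.26080696]
t 17.2 pos [531.4 -74.  163.8] rot [-3.141  0.     1.094] F [-0.4 -0.  -0.3] j6 0.27
ROW cm [-0.02, 0.19, -13.62] 0
```

```bash
python3 - <<'E'
from h import *
c=cams.camera('wrist');T=np.array(c['pose']);o=T[:3,3];p=np.array(st()['eef_pos'])
d=np.array([615.6,-67.5])-o[:2]; t=p[:2]+d; print(o,t)
to(t[0],t[1],110)
E
```

```text
[563.17531947 -10.6965487  334.68160265] [ 583.84652526 -130.5494054 ]
t 17.25 pos [531.4 -73.7 164. ] rot [-3.141  0.     1.094] F [0.2 1.2 0.3] j6 0.27
ROW cm [-2.64, 7.26, 5.4] 0
```

```bash
python3 -m pendant '[[[-1.3,3.6,1,0],[-2.6,7.2,2,0],[-2.6,7.2,4,0],[-2.6,7.2,5.4,0],[-2.6,7.2,5.4,0]]]'
python3 - <<'E'
from h import *
c=snap('wrist','w14.png');im=c['frame'];u=proj(c,[615.6,-67.5,52]).round().astype(int);print(u)
x0,y0=u[0]-60,max(0,u[1]-50)
print(x0,y0);cv2.imwrite('pics/w14z.png',cv2.resize(im[y0:y0+100,x0:x0+125,::-1],None,fx=6,fy=6,interpolation=2))
E
```

```text
clock: 17.75
eef_pos: [582.8, -129.1, 108.4]
eef_rot: [-3.138, 0.001, 1.094]
wrist_force: [0.2, 0.5, 0.2]
finger_gap: 0.5
[288 122]
228 72
```

View pics/w14z.png

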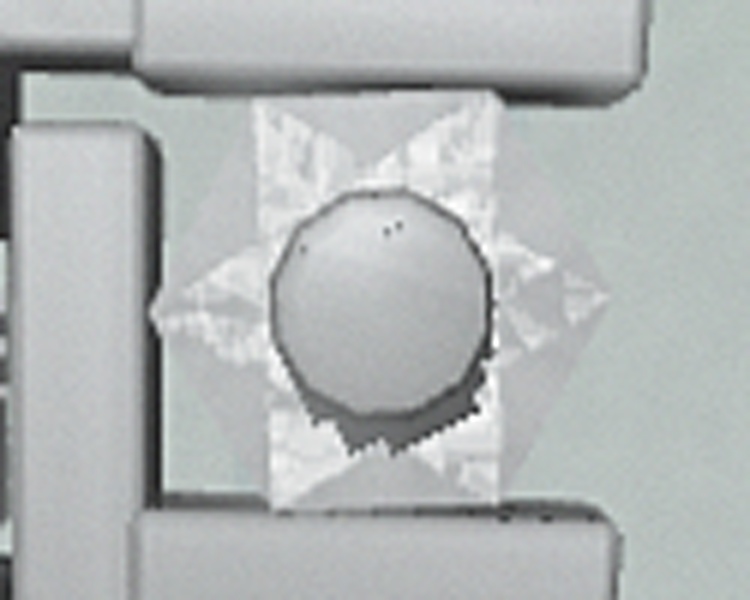

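```bash
python3 -m pendant '[[[0,0,-3,0],[0,0,-6,0],[0,0,-9,0],[0,0,-9,0]]]'
python3 - <<'E'
from h import *
c=snap('top','t15.png');snap('scene','s15.png')
print(manip.sign_off())
E
```

```text
clock: 18.2
eef_pos: [585.5, -129.6, 206.0]
eef_rot: [3.133, -0.002, 1.095]
wrist_force: [0.2, 0.1, -0.2]
finger_gap: 0.6
the job is handed in; nothing more can be done
None
```

View pics/s15.png

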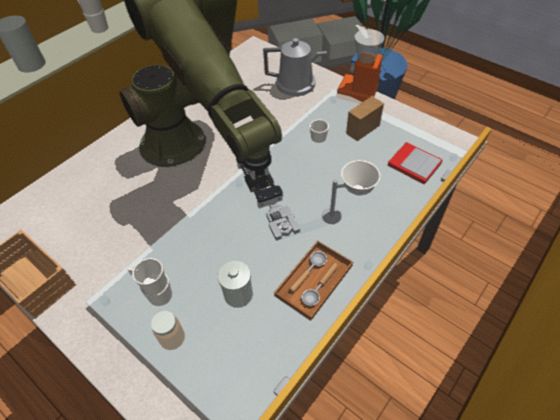

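The wrench is fitted to the nut, the nut is tightened by about 45 degrees, and the job is handed in at about 18 s. I rolled the worm with the closed fingertips in seven strokes, until it stalled on the nut. Then I pushed the handle round clockwise in an arc, backed off and lifted clear.

My last checks before handing in:
- **Nut angle:** about 0.77 rad clockwise, inside the 0.54 to 1.03 band. I compared the nut's orientation in wrist-camera pictures from before and after.
- **Jaw opening:** about 41.5 mm from two wrist pictures, against the 42.5 mm limit. That leaves roughly 1 mm. An estimate just before the last stroke gave 40.8 mm. The nut sits about 4 degrees skewed in the jaws, which also implies about 41.5 mm.
- **Handle distance:** about 133 mm from the nut's centre, inside 126 to 150 mm. I inferred this from the handle's end, which measured 190.5 mm from the nut's centre against a nominal 195 mm.
- **Wrench and robot:** the wrench lies flat around the nut, and the gripper is clear with the wrist force near zero.
- **Other things on the shelf:** they look unmoved in the last scene picture. I judged this by eye and did not measure it.

**Stroke force:** some strokes pressed harder than the suggested 5 to 15 N, with a peak reading of 39.5 N vertical at the wrist (about 42 N in all). The fourth stroke also dragged the wrench a few millimetres towards the nut. An early reading of the opening used the wrong jaw edge and came out too small; I corrected it before the swing.

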